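# Roll up the folding rule and stow it in the flap pocket

### The arm

A 7-joint arm with a two-finger parallel gripper is mounted at the origin on the work surface. World frame = base frame: x ahead of the robot, y to its left, z up, the work surface at z = 0. Lengths are in m, angles in rad, forces in N, time in s.
With the tool pointing down it reaches from about 0.4 to 0.85 m from the base axis. Payload 4.4 kg.
Tool frame: the origin (TCP) lies on the centre line of the jaws, within the pads' length; the fingertips stand bot.tip_reach ahead of it and the grasp point (between the pads) lies 6 mm ahead of it (bot.tip_reach is the distance from the TCP to the fingertips, in m); z points along the fingers, y is the line along which they close (so a half turn about z gives the same grasp; the last joint's range is limited). The gripper opens to 94 mm and grips with 3 to 60 N. Pads are 16 mm wide; open, the fingers measure 119 mm over their backs; the gripper's body (75 mm by 177 mm) begins 78 mm behind the grasp point.
Start: joints at [1.128, 0.628, 0.038, 1.517, -0.027, 0.996, -0.02], TCP at [0.239, -0.604, 0.23] pointing down, gripper open.
Joint ranges: [-3.06, 3.06], [-0.37, 2.12], [-1.25, 1.32], [0.18, 2.47], [-1.1, 4.24], [0.23, 1.98], [-2.94, 2.94]. Speed limits (rad/s): [2.57, 2.57, 3.14, 3.14, 3.14, 3.14, 3.14].

### API

Orientations are given as a 3x3 rotation matrix whose columns are the frame's x, y, z axes.
In Python, from cell import sensors, viewer, workorder, nets, bot gives the robot as it stands.
- The arm moves only by the shell command python3 -m pendant 'ROWS' [OPENING] [FORCE]. ROWS is JSON, a list of rows, each an object with "offset": the shift along the tool's x, y, z each as a share of 0.05 m, from -1 to 1, a list of three; "rotation": the turn, a rotation vector about the tool's x, y, z each as a share of 8 degrees, from -1 to 1, a list of three. A call has 1 to 8 rows; each row shifts and turns the commanded pose from where the row before left it, along the tool's axes as they then stand; what a row does not reach is not made up. A row lasts 1/10 s, in which the tool goes at most 50 mm and 8.59 degrees, less where a joint would pass 70% of its speed; a pose out of reach is approached as far as the arm can. A call with a number of a shift or a turn outside -1 to 1 is refused whole. A call with a gripper value outside its range is refused whole. OPENING is the opening, from 0 (shut) to 1 (fully open), set as the call begins (- or left out, the last holds). The fingers move at their own pace and stop on an object; FORCE is the grip in N (left out, the last holds). Time passes only in rows, so rows that do not move let the fingers close. It gives the time, the measured TCP pose, the force, the opening and the grip force at its end, in the units of the state.
- sensors.get_state(): the state, without advancing time (a new reading comes with each control period).
- viewer.capture(name): name is "scene" or "top" or "wrist"; returns a dict with "color" (384x512x3 uint8, red, green, blue), "fov_y" (degrees; the focal length in pixels is half the picture's height over the tangent of half this angle, whatever the lens; pixels are square), "cx", "cy" (the principal point, pixels), "R" (3x3) and "t" (3): a world point X has camera coordinates R X + t. Camera axes: x right, y down, z forward; pixel columns grow to the right and rows downward; lengths in m; the calibration is good to about 2 mm. The wrist camera is an equidistant fisheye: a pixel r from the principal point sees the ray r / f radians off the axis. A picture is of the moment at which its call begins. There is no depth.
- workorder.close_job(): hands the job in; it is judged then, once.
Trained networks look in the newest picture that a camera, given by its name, has taken for a name from the list of things; names that differ only in an ending like _2 or _b are one class to them, and where a whole thing is asked for, a point or a joint stands for the part that bears it (a point fixed in the world has none). Each returns a list of dicts, best first, with "score" (0 to 1); they miss things now and then, are a little off and sometimes report something else, mostly with a low value. They report only what shows in the picture. A call takes as long as a camera call. They do not tell look-alikes from the thing itself.
- nets.look_for(camera, label): "extent" ([centre column, centre row, width, height] in pixels, round what is visible of it).
The state is a dict: "time_s": time; "q": joint angles; "joint_velocities": joint speeds; "tau": joint torques, N m; "position": TCP position; "orientation": TCP orientation; "contact_force": force on the tool from outside, world axes, zero at the start; "moment": the same for the moment, N m; "finger_gap": finger opening in m; "finger_force": force on a finger pad.
Only numpy, scipy, OpenCV 4.12 (cv2) and the standard library are available. Lean on these libraries where they do the work, as an engineer would, in place of code of your own. Each camera call takes 0.05 s, during which the arm holds its last target. There are 200 camera calls.

### The job

Fold the three-legged wooden rule flat on the bench: first the short end leg in against the middle leg, and only then the middle leg, with the short one tucked inside, in against the long leg. Then slide the folded rule endways, lying flat on the bench, past the spring flap into the grey tool pocket until about two thirds of it is inside and a third is left sticking out, and let go so that the flap rests on it. Leave the other things on the bench where they are.

Things in the scene. Friction and masses are not known exactly. Their poses are not given: they have to be found in the camera images.
- rule: Leg 1, the long end leg, of a loose folding rule lying on the bench: three wooden legs 16 mm wide, 20 mm high, brass knuckles, 0.3 to 0.4 kg in all, most of it in leg 1 (steel core). Origin under the middle of leg 1; x along it to its knuckle (wood x -85 to +85, y -8 to +8 mm), z up. The hinge pins are vertical: the legs swing over the bench easily, stay where put, and roll up counter-clockwise seen from above.
- rule_mid (a point): Centre of the folded bundle (at x 8, y 18, z 10 mm of leg 1). Folded, leg 1, leg 3 and leg 2 lie side by side, leg 3 in the middle with 2 mm gaps: 186 mm long (x -85 to +101 of leg 1), 52 mm wide (y -8 to +44), 20 mm high. Leg 3 cannot get in once leg 2 is closed.
- hinge2 (a point): Pin axis between leg 1 and leg 2, 10 mm above the underside (at x 93, y 18 mm of leg 1).
- leg2 (a joint): Fold angle of leg 2 about hinge2, rad, counter-clockwise from above: 0 in line with leg 1, 3.14 (stop) flat beside leg 1. Friction 0.015 N m. Leg 2 points along leg 1's yaw plus this angle; 165 mm from pin to pin; its centre line passes 18 mm to the right of hinge2, looking along it away from that pin.
- hinge3 (a point): Pin axis between leg 2 and leg 3, at the far end of leg 2, 10 mm above the underside.
- leg3 (a joint): Fold angle of leg 3 about hinge3, rad, counter-clockwise from above: 0 in line with leg 2, 3.14 (stop) flat against leg 2. Friction 0.008 N m. Leg 3 points along leg 2 plus this angle, reaches 138 mm from its pin; its centre line passes 9 mm to the right of hinge3, looking along it away from that pin.
- leg3_tip (a point): Free end of leg 3, the short end leg: middle of its width and height.
- pocket: Grey sheet-metal tool pocket screwed to the bench: a tunnel without floor, 145 mm long, 80 mm wide, 50 mm high outside, with 18 mm screw flanges. Origin on the bench in the middle of its open mouth, x straight into it, z up. Inside 72 mm wide, 46 mm high, 140 mm deep to the closed back.
- flap (a joint): Steel spring flap, 66 mm wide, 36 mm high, hanging in the mouth from a hinge at its top, 42 mm above the bench, 4 mm inside the mouth. 0 = shut (hanging); grows to 1.45 rad as it swings inwards and up; not outwards. Opening takes about 1 to 3 N; it springs back, and rests at about 0.9 on a thing 20 mm high.
- mallet: Bystander: mallet with black cylindrical head 52 mm across, 95 mm long, and wooden handle, 270 mm long in all, lying down. Origin on the bench under the handle, near the middle.
- countersink: Bystander: countersink tool with a blue handle 26 mm across, 115 mm long, lying down. Origin on the bench under its middle.
- caliper: Bystander: steel caliper, 200 mm long, lying flat. Origin under the middle of its beam.
- jar: Bystander: glass snap-lid jar of screws, 64 mm across, 80 mm high, standing. Origin under its centre.
Not all that is in view belongs to the job. Leave any red or yellow look-alike of the pocket alone.

How it is judged:
On the way, in this order (a step that is already met when the one before it is completed fails the run):
1. leg 3 is folded against leg 2 while leg 2 is still open (value of joint leg3 above 2.97 rad and value of joint leg2 below 2.2 rad), for 0.2 s.
2. leg 2, with leg 3 folded in, is folded against leg 1 (value of joint each of leg3, leg2 above 2.97 rad), for 0.2 s.
3. the folded rule enters the pocket and pushes the flap open (value of joint flap above 0.5 rad and x of rule_mid in the frame of pocket above -0.07 m and y of rule_mid in the frame of pocket between -0.02 and 0.02 m), for 0.2 s.
At the end, for the whole second after the job is handed in: The rule lies flat and still, folded (both angles over 2.9 rad), in the pocket, either end first, 100 to 145 mm of its 186 mm inside (centre 7 to 52 mm past the mouth), within 16 mm and 0.25 rad of the pocket's centre line, the flap resting on it (over 0.6 rad) (value of joint each of leg2, leg3 above 2.9 rad and x of rule_mid in the frame of pocket between 0.007 and 0.052 m and y of rule_mid in the frame of pocket between -0.016 and 0.016 m and height (world z) of rule_mid below 0.015 m and angle between the z axis of rule and the z axis of pocket, either way round below 0.1 rad and angle between the x axis of rule and the x axis of pocket, either way round below 0.25 rad and value of joint flap above 0.6 rad and linear speed of rule below 0.02 m/s); the robot touches nothing.
It fails at once if leg 2 is folded past 2.5 rad while leg 3 is still open (below 2.6 rad) (value of joint leg2 above 2.5 rad and value of joint leg3 below 2.6 rad).
It fails at once if a bystander is shifted by more than 40 mm (distance of any of mallet, countersink, caliper, jar from where it was at the start of the episode above 0.04 m).
It fails at once if the jar is tipped (angle between jar's own z axis and vertical above 0.4 rad).
It also fails if it takes over 72 s, if anything falls off the work surface, if the arm or the gripper's body presses on something with over 40 N, if the wrist force passes 120 N, or if a joint passes its speed limit or range.

## Working session

There is one attempt and no reset: what is moved stays moved. The work goes in short steps, Python scripts to look and compute and a shell command to move; the robot and the scene stay as the last step left them, time stands still between calls to the robot, and variables do not carry over. Pictures are saved under pics/ and viewed, at most 10 in all, crops included, and the job is handed in when it is done.

```bash
ls; mkdir -p pics
cat > h.py <<'E'
import numpy as np, cv2
from cell import sensors, viewer, workorder, nets, bot
def cap(n, save=None):
    c=viewer.capture(n)
    if save: cv2.imwrite('pics/'+save, np.ascontiguousarray(c['color'][:,:,::-1]))
    return c
def f(c): return 192/np.tan(np.radians(c['fov_y'])/2)
def px2w(c,u,v,z=0.0,fish=False):
    R=np.array(c['R']);t=np.array(c['t']);F=f(c)
    a=np.array([u-c['cx'],v-c['cy']])/F
    if fish:
        r=np.linalg.norm(a); d=np.array([*(a/max(r,1e-9)*np.sin(r)),np.cos(r)])
    else: d=np.array([*a,1.])
    o=-R.T@t; d=R.T@d
    return o+d*(z-o[2])/d[2]
def w2px(c,X):
    p=np.array(c['R'])@np.array(X)+np.array(c['t']); return p[:2]/p[2]*f(c)+[c['cx'],c['cy']]
E
python3 - <<'E'
from h import *
for n in('top','scene'):
    c=cap(n,n+'0.png'); print(n,-np.array(c['R']).T@c['t'],c['fov_y'])
    for l in('rule','leg2','leg3','leg3_tip','hinge2','hinge3','pocket','flap','mallet','jar','caliper','countersink'):
        for d in nets.look_for(n,l)[:3]:
            e=d['extent'];print(l,round(d['score'],2),np.round(e),np.round(px2w(c,e[0],e[1],.01)[:2],3))
print(bot.tip_reach, sensors.get_state())
a=cv2.imread('pics/top0.png');cv2.imwrite('pics/top0b.png',cv2.resize(a,(800,600),interpolation=cv2.INTER_CUBIC))
E
```

```text
pics
top [0.39192457 0.05911236 1.22200351] 57.344152076281915
rule 0.6 [254. 178.  85.  86.] [0.569 0.065]
leg2 0.9 [278. 178.  38.  76.] [ 0.571 -0.021]
leg2 0.62 [291. 158.  12.  39.] [ 0.639 -0.066]
leg3 0.9 [278. 178.  38.  76.] [ 0.571 -0.021]
leg3 0.62 [291. 158.  12.  39.] [ 0.639 -0.066]
leg3_tip 0.63 [289. 157.  12.  43.] [ 0.645 -0.061]
hinge2 0.81 [253. 179.  88.  82.] [0.567 0.068]
hinge2 0.61 [277. 176.  40.  74.] [ 0.577 -0.018]
hinge3 0.81 [253. 179.  88.  82.] [0.567 0.068]
hinge3 0.61 [277. 176.  40.  74.] [ 0.577 -0.018]
pocket 0.82 [318. 251.  46.  47.] [ 0.314 -0.15 ]
pocket 0.8 [404. 273.  52.  52.] [ 0.238 -0.441]
flap 0.46 [254. 180.  86.  86.] [0.563 0.062]
flap 0.44 [382. 176.  13.  10.] [ 0.571 -0.383]
mallet 0.67 [136. 178.  30.  83.] [0.579 0.474]
jar 0.89 [184. 135.  18.  27.] [0.726 0.308]
caliper 0.9 [295. 117.  57.  26.] [ 0.786 -0.087]
countersink 0.71 [334. 142.  16.  28.] [ 0.693 -0.221]
scene [ 1.00700082 -0.34382374  1.03339404] 57.30119965872547
rule 0.59 [258. 216.  44. 108.] [0.544 0.029]
leg2 0.71 [252. 230.  39.  80.] [ 0.575 -0.016]
leg2 0.
[... 961 characters left out ...]
nt_velocities': array([ 0.00154013, -0.00054913,  0.00065373,  0.00122368, -0.00075611,
        0.00193165,  0.00038233]), 'tau': array([ 1.06429085e-03, -5.49600792e+01,  1.14393722e+00, -1.86945605e+01,
       -5.22768823e-02,  1.58669776e-02,  5.98987270e-06]), 'position': array([ 0.23916621, -0.6044135 ,  0.2304493 ]), 'orientation': array([[ 9.29879812e-01,  3.67863473e-01, -9.05985091e-06],
       [ 3.67863473e-01, -9.29879812e-01,  3.75915043e-05],
       [ 5.40396886e-06, -3.82883692e-05, -9.99999999e-01]]), 'contact_force': array([ 0.64240056, -0.13768082, -0.14757187]), 'moment': array([ 0.00322388,  0.00323042, -0.01739129]), 'finger_force': 0.0, 'finger_gap': 0.09400251410796452}
```

View pics/top0b.png

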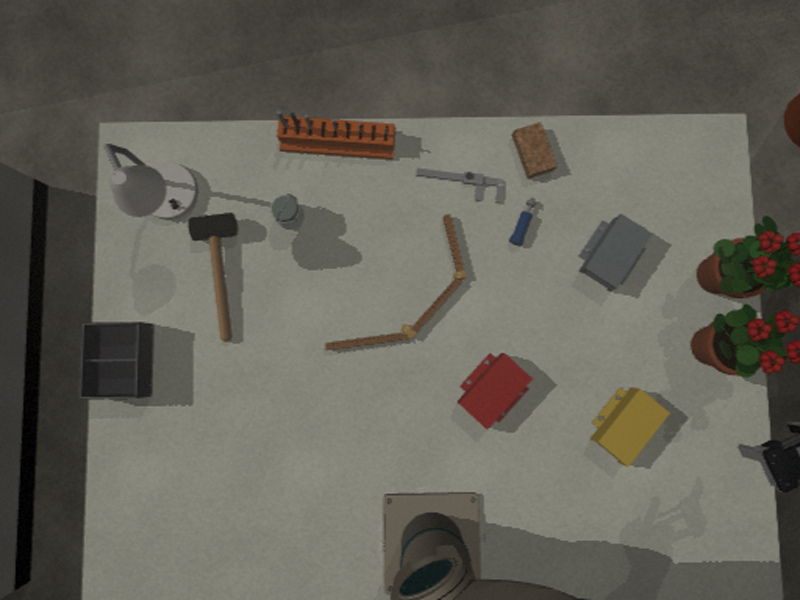

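```bash
python3 -c "
import cv2;a=cv2.imread('pics/top0.png')[110:305,200:450]
cv2.imwrite('pics/top0c.png',cv2.resize(a,(768,600),interpolation=cv2.INTER_CUBIC))"
```

```text
(no output)
```

View pics/top0c.png

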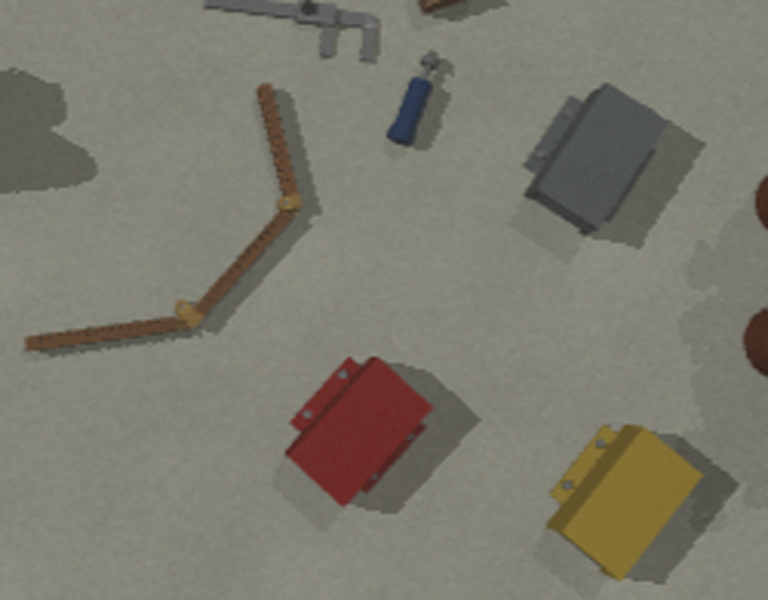

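Three pocket-like things in the 768-px crop: red (360,430), yellow (625,500) and grey (600,160). Only the grey one fits the description. Its dark mouth end seems to be lower left (557,212). The rule lies open: leg 1 tail (25,343), hinge2 (187,313), hinge3 (290,203), tip (265,85). Next I fit a model to it and confirm the mouth.

```bash
cat >> h.py <<'E'
from scipy.optimize import minimize
def rot(a): return np.array([[np.cos(a),-np.sin(a)],[np.sin(a),np.cos(a)]])
def frames(p):
    x,y,a,l2,l3=p; o1=np.array([x,y]); h2=o1+rot(a)@[.093,.018]
    h3=h2+rot(a+l2)@[.165,-.009]
    return (o1,a),(h2,a+l2),(h3,a+l2+l3)
BOX=[[(-.085,.085,-.008,.008),(.085,.101,-.008,.024)],[(.008,.157,-.026,-.010),(-.008,.008,-.026,.006),(.157,.173,-.026,-.003)],[(.008,.138,-.017,-.001),(-.008,.008,-.017,.006)]]
def polys(c,p):
    for (o,a),bs in zip(frames(p),BOX):
        for b in bs:
            pts=[w2px(c,[*(o+rot(a)@[X,Y]),z]) for X in b[:2] for Y in b[2:] for z in(0,.02)]
            yield cv2.convexHull(np.float32(pts))
def model(c,p,s=4):
    m=np.zeros((384*s,512*s),np.uint8)
    for h in polys(c,p): cv2.fillConvexPoly(m,np.int32(np.round((h+.5)*s*16)),255,shift=4)
    return cv2.resize(m,(512,384),interpolation=cv2.INTER_AREA)/255.
def mask(c):
    I=c['color'].astype(float); g=(I[:,:,0]-I[:,:,2])
    return np.clip((g-20)/25,0,1)
def fit(cs,p0,free=(0,1,2,3,4)):
    free=list(free);p0=np.array(p0,float);ms=[]
    for c in cs:
        m=mask(c);roi=cv2.dilate((model(c,p0)>0).astype(np.uint8),np.ones((25,25)));ms.append(m*roi)
    def cost(q):
        p=p0.copy();p[free]=p0[free]+q*SC[free];return sum(np.abs(cv2.GaussianBlur(m-model(c,p),(0,0),1.5)).sum()/m.sum() for c,m in zip(cs,ms))
    SC=np.array([.01,.01,.08,.15,.15]);n=len(free)
    q=np.zeros(n)
    for _ in range(3):
        r=minimize(cost,q,method='Nelder-Mead',options=dict(initial_simplex=np.vstack([q,q+np.eye(n)]),maxiter=250));q=r.x
    p=p0.copy();p[free]+=q*SC[free];return p,r.fun
E
python3 - <<'E'
from h import *
t=cap('top');s=cap('scene')
C=lambda x,y:(200+x*250/768,110+y*195/600)
a=px2w(t,*C(25,343),.02);b=px2w(t,*C(180,321),.02)
d=b-a; yaw=np.arctan2(d[1],d[0]); o=a[:2]+rot(yaw)@[.085,0]
for cs in([t],[t,s]):
    p,e=fit(cs,[*o,yaw,.68,.96]);print(np.round(p,3),e)
for n,q in zip(('o1','h2','h3'),frames(p)):print(n,np.round(q[0],3),np.degrees(q[1]).round(1))
o,a=frames(p)[2];print('tip',o+rot(a)@[.138,-.009])
q=[px2w(t,*C(*k),.05)[:2] for k in((607,85),(668,125),(588,233),(527,192))];print(np.round(q,3),[np.linalg.norm(q[i]-q[i-1]).round(3) for i in range(4)])
for c,n in((s,'s'),(t,'t')):
    im=np.ascontiguousarray(c['color'][:,:,::-1])
    if n=='s':
        A=cv2.resize(im[270:360,90:210],(400,300),interpolation=cv2.INTER_CUBIC)
    im=cv2.resize(im,None,fx=4,fy=4,interpolation=cv2.INTER_CUBIC)
    for h in polys(c,p): cv2.polylines(im,[np.int32((h+.5)*4)],1,(0,255,0),1)
    if n=='s':B=cv2.resize(im[640:1240,800:1200],(400,600))
    else: D=im[500:940,840:1240]
out=np.zeros((600,800,3),np.uint8);out[:300,:400]=A;out[:,400:]=B;out[300:,:400]=cv2.resize(D,(400,300));cv2.imwrite('pics/m1.png',out)
E
```

```text
[ 0.433  0.138 -1.429  0.663  0.989] 0.4015085351103259
[ 0.431  0.14  -1.439  0.671  1.   ] 0.7128783101376496
o1 [0.431 0.14 ] -82.4
h2 [0.462 0.05 ] -44.0
h3 [ 0.574 -0.071] 13.3
tip [ 0.71031863 -0.04783795]
[[ 0.696 -0.428]
 [ 0.65  -0.493]
 [ 0.531 -0.398]
 [ 0.578 -0.334]] [np.float64(0.151), np.float64(0.08), np.float64(0.152), np.float64(0.08)]
```

View pics/m1.png

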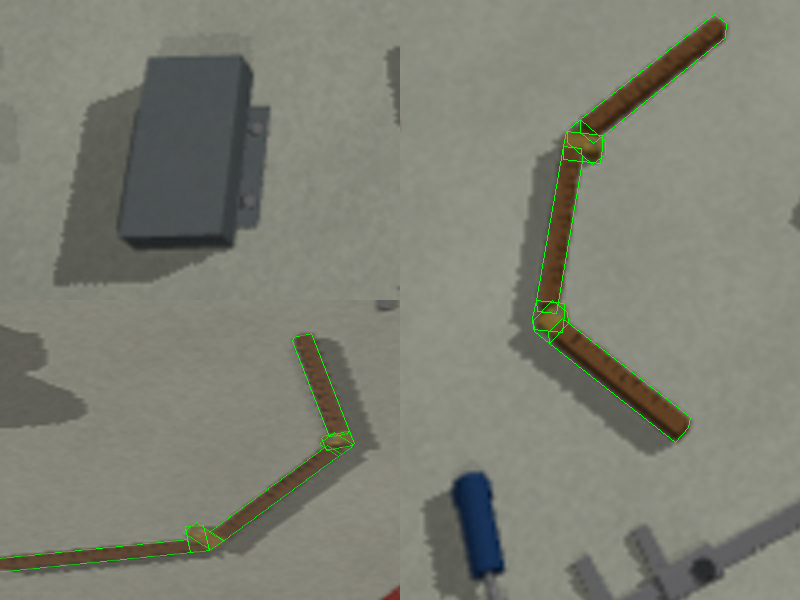

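The model fit sits right on the rule. The pocket's closed back faces the scene camera, so the mouth is at its far end, near (0.56,-0.37), with inward yaw of about -38.6°. I'll head for leg 3.

```bash
cat >> h.py <<'E'
def go(x,y,z,yyaw):
    """print needed tool-frame offset (units of 50mm) and turn about tool z (units of 8deg); yyaw: yaw of jaw line, deg"""
    s=sensors.get_state();R=np.array(s['orientation']);P=np.array(s['position'])
    d=R.T@(np.array([x,y,z])-P)/.05
    yy=np.degrees(np.arctan2(R[1,1],R[0,1])); w=(yyaw-yy+180)%360-180
    print('t',s['time_s'],'pos',P.round(4),'yyaw',yy.round(1),'q7',s['q'][6].round(2),'tilt',np.round(R[:,2],3),'F',np.round(s['contact_force'],1),'gap',s['finger_gap'])
    print('offset units',d.round(2),'turn units',round(-w/8,2))
E
R='{"offset":[0.8,-0.46,0],"rotation":[0,0,0]}'; python3 -m pendant '[{"offset":[0.8,-0.46,0],"rotation":[0,0,0]},{"offset":[0.8,-0.46,0],"rotation":[0,0,0]},{"offset":[0.8,-0.46,0],"rotation":[0,0,0]},{"offset":[0.8,-0.46,0],"rotation":[0,0,0]},{"offset":[0.8,-0.46,0],"rotation":[0,0,0]},{"offset":[0.8,-0.46,0],"rotation":[0,0,0]},{"offset":[0.8,-0.46,0],"rotation":[0,0,0]},{"offset":[0.8,-0.46,0],"rotation":[0,0,0]}]' 0.5
python3 -c "
from h import *
go(.678,-.056,.12,-76.7)"
```

```text
time_s: 2.2
position: [0.4701, -0.3141, 0.2307]
orientation: [[0.93, 0.368, 0.0], [0.368, -0.93, -0.0], [0.0, 0.0, -1.0]]
contact_force: [0.8, -0.6, 0.4]
finger_gap: 0.0471
finger_force: 0.0
t 2.2 pos [ 0.4701 -0.3141  0.2307] yyaw -68.4 q7 -0.64 tilt [ 0. -0. -1.] F [ 0.8 -0.6  0.4] gap 0.04707947624795355
offset units [ 5.76 -3.27  2.22] turn units 1.04
```

```bash
python3 -m pendant '[{"offset":[0.8,-0.46,0.3],"rotation":[0,0,0]},{"offset":[0.8,-0.46,0.3],"rotation":[0,0,0]},{"offset":[0.8,-0.46,0.3],"rotation":[0,0,0]},{"offset":[0.8,-0.46,0.3],"rotation":[0,0,0]},{"offset":[0.8,-0.46,0.3],"rotation":[0,0,0]},{"offset":[0.8,-0.46,0.3],"rotation":[0,0,0]},{"offset":[0.8,-0.46,0.3],"rotation":[0,0,0.5]},{"offset":[0,0,0],"rotation":[0,0,0.54]}]' 0.5
python3 -c "
from h import *
go(.678,-.056,.03,-76.7)
c=cap('wrist','w1.png')"
```

```text
time_s: 3.0
position: [0.6726, -0.0529, 0.1227]
orientation: [[0.972, 0.237, -0.0], [0.237, -0.972, 0.006], [0.001, -0.006, -1.0]]
contact_force: [0.1, 1.0, -0.1]
finger_gap: 0.0469
finger_force: 0.0
t 3.0 pos [ 0.6726 -0.0529  0.1227] yyaw -76.3 q7 -1.23 tilt [-0.     0.006 -1.   ] F [ 0.1  1.  -0.1] gap 0.046864791062703866
offset units [0.09 0.1  1.85] turn units 0.05
```

View pics/w1.png

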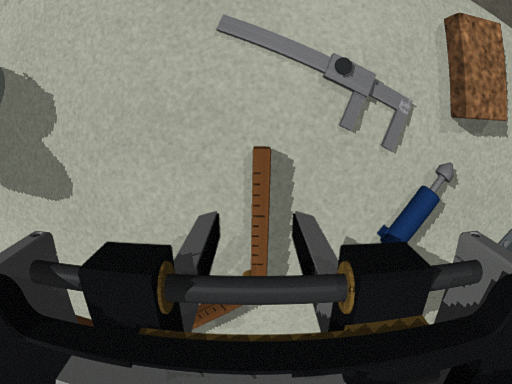

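Leg 3, column 260, is centred between the fingers (215 and 298). I descend and grip it.

```bash
python3 -m pendant '[{"offset":[0.08,0.07,0.95],"rotation":[0,0,0]},{"offset":[0,0,0.9],"rotation":[0,0,0]},{"offset":[0,0,0],"rotation":[0,0,0]}]' 0.5 6
python3 -m pendant '[{"offset":[0,0,0],"rotation":[0,0,0]},{"offset":[0,0,0],"rotation":[0,0,0]},{"offset":[0,0,0],"rotation":[0,0,0]},{"offset":[0,0,0],"rotation":[0,0,0]}]' 0 6
python3 -c "
from h import *
go(.678,-.056,.03,-76.7)"
```

```text
time_s: 3.35
position: [0.6715, -0.0664, 0.0284]
orientation: [[0.973, 0.229, -0.008], [0.229, -0.973, -0.0], [-0.008, -0.001, -1.0]]
contact_force: [0.1, 0.7, -0.0]
finger_gap: 0.0471
finger_force: 0.0
time_s: 3.75
position: [0.6757, -0.0651, 0.0349]
orientation: [[0.973, 0.23, 0.002], [0.23, -0.973, 0.0], [0.002, 0.0, -1.0]]
contact_force: [-0.6, 0.5, 1.0]
finger_gap: 0.0186
finger_force: 0.4
t 3.75 pos [ 0.6757 -0.0651  0.0349] yyaw -76.7 q7 -1.22 tilt [ 0.002  0.    -1.   ] F [-0.6  0.5  1. ] gap 0.018629729082107874
offset units [ 0.09 -0.17  0.1 ] turn units -0.0
```

```bash
python3 -m pendant '[{"offset":[0,0,0.1],"rotation":[0,0,0]},{"offset":[0,-0.28,0],"rotation":[0,0,-1]},{"offset":[0,-0.28,0],"rotation":[0,0,-1]},{"offset":[0,-0.28,0],"rotation":[0,0,-1]},{"offset":[0,-0.28,0],"rotation":[0,0,-1]},{"offset":[0,-0.28,0],"rotation":[0,0,-1]},{"offset":[0,-0.28,0],"rotation":[0,0,-1]},{"offset":[0,-0.28,0],"rotation":[0,0,-1]}]' 0 6
python3 -m pendant '[{"offset":[0,-0.28,0],"rotation":[0,0,-1]},{"offset":[0,0,0],"rotation":[0,0,0]},{"offset":[0,0,0],"rotation":[0,0,0]}]'
python3 - <<'E'
from h import *
t=cap('top','t2.png');s=cap('scene','s2.png')
for cs in([t,s],):
    p,e=fit(cs,[.431,.14,-1.439,.67,2.1]);print(np.round(p,3),e)
for n,q in zip(('o1','h2','h3'),frames(p)):print(n,np.round(q[0],3),np.degrees(q[1]).round(1))
go(.6,0,.03,0)
out=[]
for c in(s,):
    im=cv2.resize(np.ascontiguousarray(c['color'][:,:,::-1]),None,fx=4,fy=4,interpolation=cv2.INTER_CUBIC)
    for h in polys(c,p): cv2.polylines(im,[np.int32((h+.5)*4)],1,(0,255,0),1)
    cv2.imwrite('pics/m2.png',im[600:1200,640:1440])
E
```

```text
time_s: 4.55
position: [0.6207, 0.0096, 0.03]
orientation: [[0.349, 0.937, 0.007], [0.937, -0.349, -0.0], [0.002, 0.007, -1.0]]
contact_force: [2.6, -1.0, 3.0]
finger_gap: 0.0175
finger_force: 5.8
time_s: 4.85
position: [0.6051, 0.0156, 0.0297]
orientation: [[0.221, 0.975, 0.001], [0.975, -0.221, 0.001], [0.001, 0.001, -1.0]]
contact_force: [-2.6, 2.2, 8.5]
finger_gap: 0.0166
finger_force: 5.9
[ 0.432  0.139 -1.455  0.632  2.187] 2.4667856562147743
o1 [0.432 0.139] -83.4
h2 [0.461 0.049] -47.2
h3 [ 0.567 -0.078] 78.2
t 4.95 pos [0.605  0.0155 0.0297] yyaw -12.8 q7 -0.55 tilt [ 0.001  0.001 -1.   ] F [-1.6  1.9 10.1] gap 0.01688863103368849
offset units [-0.33 -0.03 -0.01] turn units -1.6
```

View pics/m2.png

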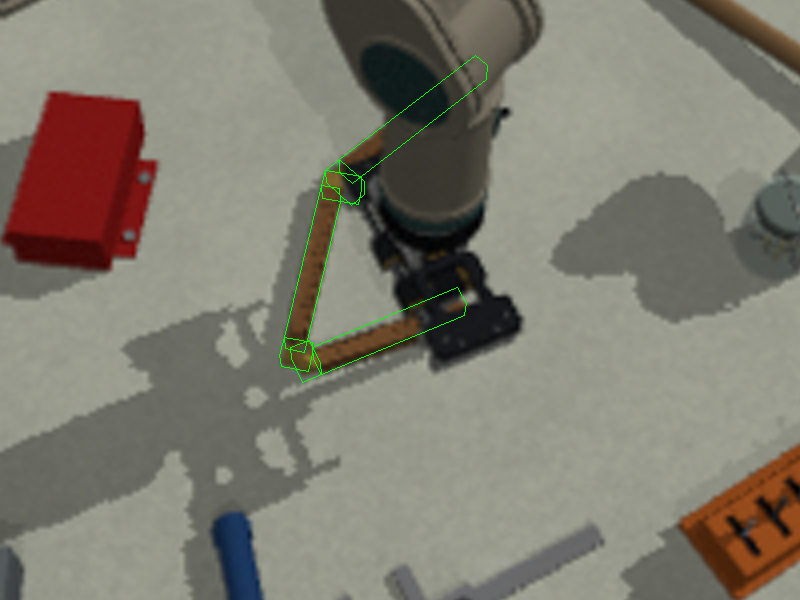

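Leg 3 is following the gripper, now at about 2.15 rad. I turn it 24° further, then release and lift.

```bash
python3 -m pendant '[{"offset":[0,0,-0.04],"rotation":[0,0,0]},{"offset":[0,-0.28,0],"rotation":[0,0,-1]},{"offset":[0,-0.28,0],"rotation":[0,0,-1]},{"offset":[0,-0.28,0],"rotation":[0,0,-1]},{"offset":[0,0,0],"rotation":[0,0,0]},{"offset":[0,0,0],"rotation":[0,0,0]}]' 0 6
python3 -m pendant '[{"offset":[0,0,0],"rotation":[0,0,0]},{"offset":[0,0,0],"rotation":[0,0,0]},{"offset":[0,0,-0.8],"rotation":[0,0,0]},{"offset":[0,0,-0.8],"rotation":[0,0,0]},{"offset":[-1,0,0],"rotation":[0,0,0]},{"offset":[-1,0,0],"rotation":[0,0,0]},{"offset":[-1,0,0],"rotation":[0,0,0]}]' 0.33
python3 - <<'E'
from h import *
t=cap('top','t3.png');s=cap('scene','s3.png')
p,e=fit([t,s],[.432,.139,-1.455,.65,2.6]);print(np.round(p,3),e)
for n,q in zip(('o1','h2','h3'),frames(p)):print(n,np.round(q[0],3),np.degrees(q[1]).round(1))
go(.6,0,.03,0)
im=[]
for c in(s,t):
    i=cv2.resize(np.ascontiguousarray(c['color'][:,:,::-1]),None,fx=3,fy=3,interpolation=cv2.INTER_CUBIC)
    for h in polys(c,p): cv2.polylines(i,[np.int32((h+.5)*3)],1,(0,255,0),1)
    u,v=np.int32(w2px(c,[.5,.03,.01])*3);im.append(i[v-250:v+250,u-200:u+200])
cv2.imwrite('pics/m3.png',np.hstack(im))
E
```

```text
time_s: 5.55
position: [0.5635, 0.018, 0.0301]
orientation: [[-0.191, 0.982, 0.0], [0.982, 0.191, 0.0], [0.0, 0.0, -1.0]]
contact_force: [0.2, 0.3, -0.9]
finger_gap: 0.0168
finger_force: 6.0
time_s: 6.25
position: [0.5937, -0.1311, 0.1109]
orientation: [[-0.195, 0.981, 0.002], [0.981, 0.195, -0.001], [-0.001, 0.002, -1.0]]
contact_force: [0.2, 0.5, 0.1]
finger_gap: 0.0313
finger_force: 0.0
[ 0.434  0.136 -1.441  0.615  2.55 ] 0.9311688242944038
o1 [0.434 0.136] -82.6
h2 [0.463 0.046] -47.3
h3 [ 0.569 -0.082] 98.8
t 6.35 pos [ 0.5931 -0.1403  0.1098] yyaw 10.5 q7 0.01 tilt [ 0.001 -0.007 -1.   ] F [-0.5  0.6 -1.1] gap 0.03113005363922165
offset units [2.75 0.65 1.58] turn units 1.31
```

View pics/m3.png

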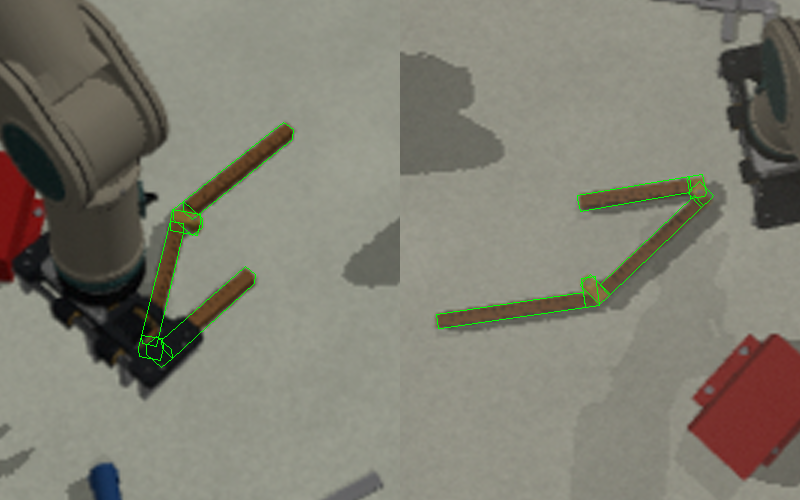

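Legs are at 0.615 and 2.55 rad. Now I squeeze legs 2 and 3 together in the wide-open jaws.

```bash
python3 -c "
from h import *
go(.543,-.028,.09,33)"
python3 -m pendant '[{"offset":[0.85,0,0],"rotation":[0,0,0]},{"offset":[0.85,0,0],"rotation":[0,0,0]},{"offset":[0.6,-0.7,0.2],"rotation":[0,0,0]},{"offset":[0,0,0],"rotation":[0,0,-0.95]},{"offset":[0,0,0],"rotation":[0,0,-0.95]},{"offset":[0,0,0],"rotation":[0,0,-0.9]},{"offset":[0,0,0],"rotation":[0,0,0]},{"offset":[0,0,0],"rotation":[0,0,0]}]' 1
python3 -c "
from h import *
go(.543,-.028,.031,33)"
```

```text
t 6.35 pos [ 0.5931 -0.1403  0.1098] yyaw 10.5 q7 0.01 tilt [ 0.001 -0.007 -1.   ] F [-0.5  0.6 -1.1] gap 0.03113005363922165
offset units [ 2.39 -0.58  0.38] turn units -2.82
time_s: 7.15
position: [0.536, -0.0231, 0.1]
orientation: [[-0.551, 0.834, 0.0], [0.834, 0.551, 0.0], [-0.0, 0.0, -1.0]]
contact_force: [0.0, 1.1, -0.4]
finger_gap: 0.0918
finger_force: 0.0
t 7.15 pos [ 0.536  -0.0231  0.1   ] yyaw 33.5 q7 0.08 tilt [ 0.  0. -1.] F [ 0.   1.1 -0.4] gap 0.09183094739714792
offset units [-0.16  0.06  1.38] turn units 0.06
```

```bash
python3 -m pendant '[{"offset":[-0.16,0.06,0.1],"rotation":[0,0,0]},{"offset":[0,0,0.6],"rotation":[0,0,0]},{"offset":[0,0,0.68],"rotation":[0,0,0]},{"offset":[0,0,0],"rotation":[0,0,0]}]' 1
python3 -m pendant '[{"offset":[0,0,0],"rotation":[0,0,0]},{"offset":[0,0,0],"rotation":[0,0,0]},{"offset":[0,0,0],"rotation":[0,0,0]},{"offset":[0,0,0],"rotation":[0,0,0]},{"offset":[0,0,0],"rotation":[0,0,0]},{"offset":[0,0,0],"rotation":[0,0,0]},{"offset":[0,0,0],"rotation":[0,0,0]},{"offset":[0,0,0],"rotation":[0,0,0]}]' 0 15
python3 - <<'E'
from h import *
t=cap('top');s=cap('scene')
p,e=fit([t,s],[.434,.136,-1.441,.55,3.1]);print(np.round(p,3),e)
for n,q in zip(('o1','h2','h3'),frames(p)):print(n,np.round(q[0],3),np.degrees(q[1]).round(1))
go(.54,-.03,.031,33)
im=[]
for c in(s,t):
    i=cv2.resize(np.ascontiguousarray(c['color'][:,:,::-1]),None,fx=3,fy=3,interpolation=cv2.INTER_CUBIC)
    for h in polys(c,p): cv2.polylines(i,[np.int32((h+.5)*3)],1,(0,255,0),1)
    u,v=np.int32(w2px(c,[.5,.03,.01])*3);im.append(i[v-250:v+250,u-200:u+200])
cv2.imwrite('pics/m4.png',np.hstack(im))
E
```

```text
time_s: 7.55
position: [0.5403, -0.0288, 0.0276]
orientation: [[-0.553, 0.833, -0.006], [0.833, 0.553, -0.001], [0.003, -0.006, -1.0]]
contact_force: [-0.9, -0.5, -0.1]
finger_gap: 0.0941
finger_force: 0.0
time_s: 8.35
position: [0.5422, -0.0287, 0.0311]
orientation: [[-0.555, 0.832, -0.001], [0.832, 0.555, -0.001], [-0.0, -0.001, -1.0]]
contact_force: [-3.6, -2.9, 6.2]
finger_gap: 0.037
finger_force: 14.8
[ 0.434  0.145 -1.366  0.588  3.291] 1.6056017430024743
o1 [0.434 0.145] -78.3
h2 [0.47  0.057] -44.6
h3 [ 0.581 -0.065] 144.0
t 8.45 pos [ 0.5422 -0.0287  0.0312] yyaw 33.7 q7 0.03 tilt [-0.001 -0.001 -1.   ] F [-3.3 -2.7  5. ] gap 0.03686368725591379
offset units [ 0.   -0.05  0.  ] turn units 0.09
```

View pics/m4.png

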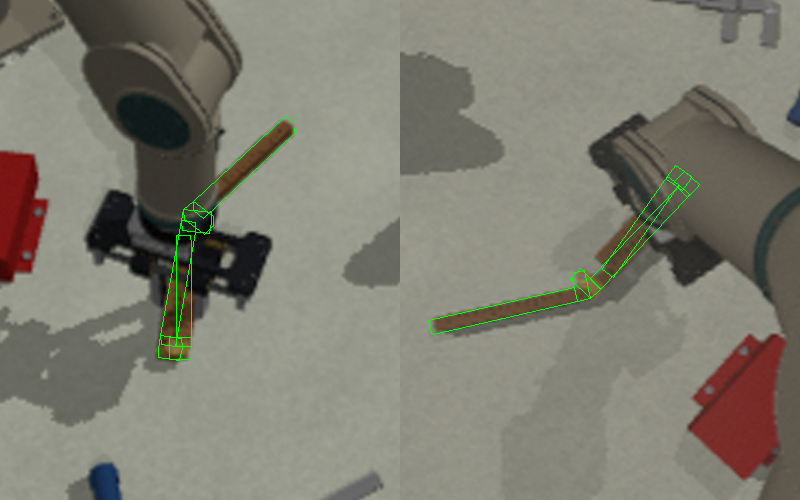

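The jaws are squeezed to 36.9 mm, so leg 3 is folded against leg 2. Next I swing the bundle about hinge2.

```bash
python3 -m pendant '[{"offset":[0.05,0.3,0],"rotation":[0,0,-1]},{"offset":[0.05,0.3,0],"rotation":[0,0,-1]},{"offset":[0.05,0.3,0],"rotation":[0,0,-1]},{"offset":[0.05,0.3,0],"rotation":[0,0,-1]},{"offset":[0.05,0.3,0],"rotation":[0,0,-1]},{"offset":[0.05,0.3,0],"rotation":[0,0,-1]},{"offset":[0,0,0],"rotation":[0,0,0]},{"offset":[0,0,0],"rotation":[0,0,0]}]' 0
python3 - <<'E'
from h import *
t=cap('top');s=cap('scene')
p,e=fit([t,s],[.434,.14,-1.4,1.4,3.1]);print(np.round(p,3),e)
p,e=fit([t,s],[*p[:4],3.13],(0,1,2,3));print(np.round(p,3),e)
for n,q in zip(('o1','h2','h3'),frames(p)):print(n,np.round(q[0],3),np.degrees(q[1]).round(1))
go(.54,-.03,.031,33)
im=[]
for c in(s,t):
    i=cv2.resize(np.ascontiguousarray(c['color'][:,:,::-1]),None,fx=3,fy=3,interpolation=cv2.INTER_CUBIC)
    for h in polys(c,p): cv2.polylines(i,[np.int32((h+.5)*3)],1,(0,255,0),1)
    u,v=np.int32(w2px(c,[.5,.03,.01])*3);im.append(i[v-250:v+250,u-200:u+200])
cv2.imwrite('pics/m5.png',np.hstack(im))
E
```

```text
time_s: 9.25
position: [0.583, 0.0517, 0.0309]
orientation: [[-0.989, 0.148, 0.001], [0.148, 0.989, 0.002], [-0.0, 0.002, -1.0]]
contact_force: [-0.6, 1.2, 1.0]
finger_gap: 0.0352
finger_force: 13.9
[ 0.398  0.125 -0.861  0.837  3.289] 1.7835774778358444
[ 0.4    0.122 -0.844  0.809  3.13 ] 1.8019642721128506
o1 [0.4   0.122] -48.3
h2 [0.475 0.064] -2.0
h3 [0.64 0.05] 177.3
t 9.35 pos [0.583  0.0508 0.0309] yyaw 81.5 q7 0.58 tilt [ 0.001  0.001 -1.   ] F [-0.6  1.7 -0.3] gap 0.03544457020807265
offset units [ 0.61 -1.72 -0.  ] turn units 6.06
```

View pics/m5.png

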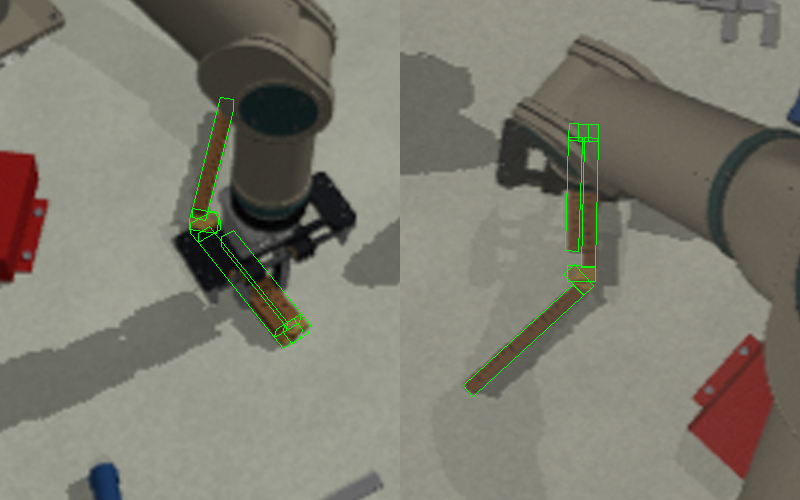

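Leg 1 is coming along: it is at yaw −48° and the leg 2 angle is only about 0.8. Pivoting the bundle about the gripper should sweep hinge2 sideways, so heavy leg 1 trails and the joint closes.

```bash
python3 -m pendant '[{"offset":[0.25,0,0],"rotation":[0,0,-1]},{"offset":[0.25,0,0],"rotation":[0,0,-1]},{"offset":[0.25,0,0],"rotation":[0,0,-1]},{"offset":[0.25,0,0],"rotation":[0,0,-1]},{"offset":[0.25,0,0],"rotation":[0,0,-1]},{"offset":[0.25,0,0],"rotation":[0,0,-1]},{"offset":[0,0,0],"rotation":[0,0,0]},{"offset":[0,0,0],"rotation":[0,0,0]}]' 0
cat >> h.py <<'E'
def look(p0,free,name=None,ctr=(.45,.03,.01)):
    t=cap('top');s=cap('scene')
    p,e=fit([t,s],p0,free);print(np.round(p,3),e)
    for n,q in zip(('o1','h2','h3'),frames(p)):print(n,np.round(q[0],3),np.degrees(q[1]).round(1))
    im=[]
    for c in(s,t):
        i=cv2.resize(np.ascontiguousarray(c['color'][:,:,::-1]),None,fx=3,fy=3,interpolation=cv2.INTER_CUBIC)
        for h in polys(c,p): cv2.polylines(i,[np.int32((h+.5)*3)],1,(0,255,0),1)
        u,v=np.int32(w2px(c,ctr)*3);im.append(i[max(0,v-250):v+250,max(0,u-200):u+200])
    if name: cv2.imwrite('pics/'+name,np.hstack(im))
    return p
E
python3 - <<'E'
from h import *
# initial: bundle from tool pose, leg1 unknown
best=look([.42,.07,-1.48,2.2,3.13],(0,1,2,3),'m6.png')
go(.54,-.03,.031,33)
E
```

```text
time_s: 10.15
position: [0.5117, 0.035, 0.0309]
orientation: [[-0.773, -0.634, 0.0], [-0.634, 0.773, -0.001], [0.001, -0.001, -1.0]]
contact_force: [-0.5, -0.6, -0.8]
finger_gap: 0.0338
finger_force: 14.9
[ 0.404  0.064 -1.57   2.302  3.13 ] 2.9984040687138136
o1 [0.404 0.064] -89.9
h2 [ 0.422 -0.029] 42.0
h3 [0.551 0.075] 221.3
t 10.25 pos [0.5121 0.0358 0.031 ] yyaw 129.5 q7 1.16 tilt [ 0.001 -0.001 -1.   ] F [ 0.4 -2.  -0.9] gap 0.03354419756151296
offset units [ 0.41 -1.37  0.  ] turn units 12.06
```

View pics/m6.png

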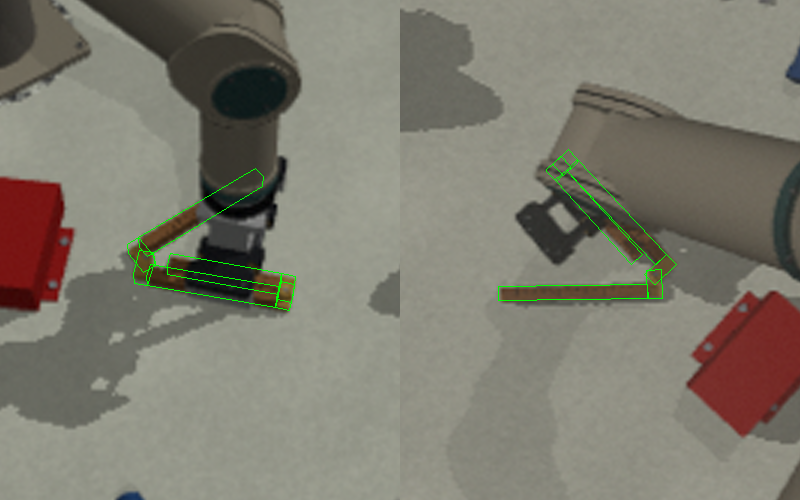

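The joint follows the prediction: leg 2 is at 2.30 rad. One small push more, then I release and lift.

```bash
python3 -m pendant '[{"offset":[0.2,0.25,0],"rotation":[0,0,-0.75]},{"offset":[0.2,0.22,0],"rotation":[0,0,-0.75]},{"offset":[0,0,0],"rotation":[0,0,0]},{"offset":[0,0,0],"rotation":[0,0,0]}]' 0
python3 -m pendant '[{"offset":[0,0,0],"rotation":[0,0,0]},{"offset":[0,0,0],"rotation":[0,0,0]},{"offset":[0,0,-0.8],"rotation":[0,0,0]},{"offset":[0,0,-0.8],"rotation":[0,0,0]},{"offset":[-1,0,0],"rotation":[0,0,0]},{"offset":[-1,0,0],"rotation":[0,0,0]},{"offset":[0,0,0],"rotation":[0,0,0]}]' 0.5
python3 - <<'E'
from h import *
p=look([.39,.07,-1.63,2.55,3.12],(0,1,2,3,4),'m7.png')
(o,a),(h2,a2),_=frames(p)
b=(a+np.pi+a2)/2 if abs(a+np.pi-a2)<np.pi else (a-np.pi+a2)/2
T=h2+.045*np.array([np.cos(b),np.sin(b)]);print('bis',np.degrees(b),'T',T,'h2',h2)
go(*T,.09,np.degrees(b)-90)
go(*T,.09,np.degrees(b)+90)
E
```

```text
time_s: 10.65
position: [0.4813, 0.0402, 0.0309]
orientation: [[-0.623, -0.782, 0.0], [-0.782, 0.623, 0.0], [-0.0, -0.0, -1.0]]
contact_force: [0.0, 0.3, -1.1]
finger_gap: 0.0342
finger_force: 14.8
time_s: 11.35
position: [0.5473, 0.1257, 0.1129]
orientation: [[-0.619, -0.786, 0.007], [-0.786, 0.619, 0.008], [-0.011, -0.0, -1.0]]
contact_force: [-0.9, -0.3, -0.6]
finger_gap: 0.0472
finger_force: 0.0
[ 0.404  0.053 -1.735  2.67   3.191] 0.5312173457364288
o1 [0.404 0.053] -99.4
h2 [ 0.406 -0.041] 53.6
h3 [0.512 0.086] 236.4
bis 67.08226064452712 T [ 4.24001097e-01 -6.28202907e-07] h2 [ 0.40647769 -0.04144855]
t 11.45 pos [0.5432 0.1198 0.111 ] yyaw 141.7 q7 1.41 tilt [ 0.     0.001 -1.   ] F [-0.8 -0.1  0.1] gap 0.04714810817839364
offset units [3.36 0.39 0.42] turn units 20.58
t 11.45 pos [0.5432 0.1198 0.111 ] yyaw 141.7 q7 1.41 tilt [ 0.     0.001 -1.   ] F [-0.8 -0.1  0.1] gap 0.04714810817839364
offset units [3.36 0.39 0.42] turn units -1.92
```

View pics/m7.png

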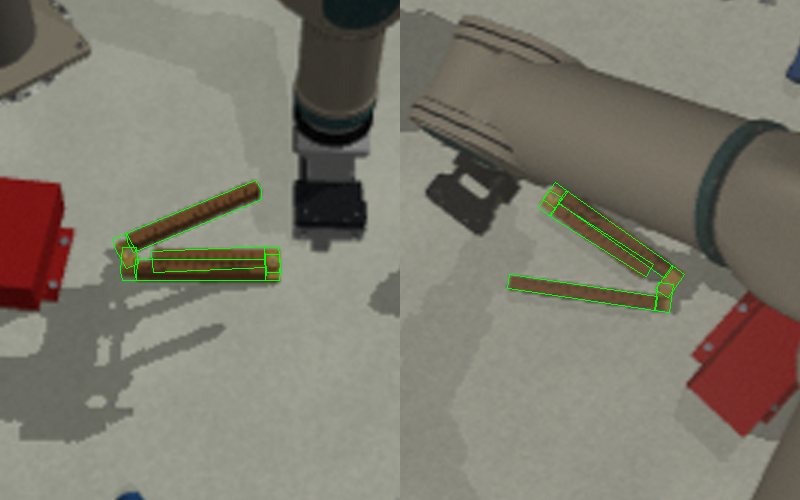

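Leg 2 is at 2.67 with leg 3 flat inside (about 3.14). I turn the wrist around to leave range for the later carry, then squeeze all three legs.

```bash
python3 -m pendant '[{"offset":[0.84,0.1,0.1],"rotation":[0,0,0]},{"offset":[0.84,0.1,0.1],"rotation":[0,0,0]},{"offset":[0.84,0.1,0.1],"rotation":[0,0,0]},{"offset":[0.84,0.1,0.1],"rotation":[0,0,0]},{"offset":[0,0,0],"rotation":[0,0,1]},{"offset":[0,0,0],"rotation":[0,0,1]},{"offset":[0,0,0],"rotation":[0,0,1]},{"offset":[0,0,0],"rotation":[0,0,1]}]' 1
python3 -m pendant '[{"offset":[0,0,0],"rotation":[0,0,1]},{"offset":[0,0,0],"rotation":[0,0,1]},{"offset":[0,0,0],"rotation":[0,0,1]},{"offset":[0,0,0],"rotation":[0,0,1]},{"offset":[0,0,0],"rotation":[0,0,1]},{"offset":[0,0,0],"rotation":[0,0,1]},{"offset":[0,0,0],"rotation":[0,0,1]},{"offset":[0,0,0],"rotation":[0,0,1]}]' 1
python3 -m pendant '[{"offset":[0,0,0],"rotation":[0,0,1]},{"offset":[0,0,0],"rotation":[0,0,1]},{"offset":[0,0,0],"rotation":[0,0,1]},{"offset":[0,0,0],"rotation":[0,0,1]},{"offset":[0,0,0],"rotation":[0,0,1]},{"offset":[0,0,0],"rotation":[0,0,1]},{"offset":[0,0,0],"rotation":[0,0,1]},{"offset":[0,0,0],"rotation":[0,0,1]}]' 1
python3 -m pendant '[{"offset":[0,0,0],"rotation":[0,0,0.6]},{"offset":[0,0,0],"rotation":[0,0,0]},{"offset":[0,0,0],"rotation":[0,0,0]}]' 1
python3 -c "
from h import *
go(.426,.005,.031,-23)"
```

```text
time_s: 12.25
position: [0.4219, -0.0024, 0.091]
orientation: [[-0.944, -0.329, -0.001], [-0.329, 0.944, -0.001], [0.001, -0.001, -1.0]]
contact_force: [0.2, 1.1, 0.2]
finger_gap: 0.094
finger_force: 0.0
time_s: 13.05
position: [0.4219, -0.0021, 0.091]
orientation: [[-0.71, 0.704, -0.001], [0.704, 0.71, -0.001], [0.0, -0.001, -1.0]]
contact_force: [0.3, 0.7, -0.0]
finger_gap: 0.0942
finger_force: 0.0
time_s: 13.85
position: [0.4219, -0.002, 0.0911]
orientation: [[0.322, 0.947, -0.001], [0.947, -0.322, -0.0], [-0.001, -0.001, -1.0]]
contact_force: [0.1, -0.6, -0.3]
finger_gap: 0.0939
finger_force: 0.0
time_s: 14.15
position: [0.4223, -0.0015, 0.091]
orientation: [[0.392, 0.92, -0.001], [0.92, -0.392, -0.0], [-0.001, -0.0, -1.0]]
contact_force: [-0.3, 0.6, -0.9]
finger_gap: 0.0942
finger_force: 0.0
t 14.15 pos [ 0.4223 -0.0015  0.091 ] yyaw -23.1 q7 -0.7 tilt [-0.001 -0.    -1.   ] F [-0.3  0.6 -0.9] gap 0.0942356226948078
offset units [0.15 0.02 1.2 ] turn units -0.01
```

```bash
python3 -m pendant '[{"offset":[0.15,0.02,0],"rotation":[0,0,0]},{"offset":[0,0,0.5],"rotation":[0,0,0]},{"offset":[0,0,0.7],"rotation":[0,0,0]},{"offset":[0,0,0],"rotation":[0,0,0]},{"offset":[0,0,0],"rotation":[0,0,0]}]' 1
python3 -m pendant '[{"offset":[0,0,0],"rotation":[0,0,0]},{"offset":[0,0,0],"rotation":[0,0,0]},{"offset":[0,0,0],"rotation":[0,0,0]},{"offset":[0,0,0],"rotation":[0,0,0]},{"offset":[0,0,0],"rotation":[0,0,0]},{"offset":[0,0,0],"rotation":[0,0,0]},{"offset":[0,0,0],"rotation":[0,0,0]},{"offset":[0,0,0],"rotation":[0,0,0]}]' 0 20
python3 - <<'E'
from h import *
p=look([.404,.053,-1.85,3.0,3.13],(0,1,2,3),'m8.png')
E
```

```text
time_s: 14.65
position: [0.425, 0.0027, 0.0509]
orientation: [[0.392, 0.92, -0.007], [0.92, -0.392, -0.009], [-0.011, -0.003, -1.0]]
contact_force: [-0.2, -0.8, 1.0]
finger_gap: 0.0942
finger_force: 0.0
time_s: 15.45
position: [0.425, 0.0023, 0.0508]
orientation: [[0.393, 0.92, -0.006], [0.92, -0.393, -0.01], [-0.011, -0.002, -1.0]]
contact_force: [0.6, 0.2, 0.5]
finger_gap: 0.0333
finger_force: 0.0
[ 0.404  0.054 -1.727  2.645  3.13 ] 2.662996746007832
o1 [0.404 0.054] -99.0
h2 [ 0.408 -0.041] 52.6
h3 [0.515 0.085] 231.9
```

The gripper closed above the rule: at a radius of 0.425 m the arm stops at z 0.051. The rule is untouched. I'll grip the leg 2+3 bundle further out, lift it slightly to cut friction, carry it outward, set it down and squeeze there.

```bash
python3 -m pendant '[{"offset":[0,0,-0.8],"rotation":[0,0,0]},{"offset":[0,0,0],"rotation":[0,0,0.9]},{"offset":[0,0,0],"rotation":[0,0,0.9]},{"offset":[0,0,0],"rotation":[0,0,0]}]' 0.55
python3 -c "
from h import *
go(.470,.025,.07,-37.4)"
```

```text
time_s: 15.95
position: [0.4255, 0.0025, 0.0911]
orientation: [[0.61, 0.793, -0.005], [0.793, -0.61, -0.01], [-0.011, 0.002, -1.0]]
contact_force: [0.0, 0.1, 0.2]
finger_gap: 0.0503
finger_force: 0.0
t 15.95 pos [0.4255 0.0025 0.0911] yyaw -37.6 q7 -1.07 tilt [-0.005 -0.01  -1.   ] F [0.  0.1 0.2] gap 0.05033149903309761
offset units [0.9  0.43 0.41] turn units -0.02
```

```bash
python3 -m pendant '[{"offset":[0.85,0.43,0.2],"rotation":[0,0,0]},{"offset":[0,0,0.2],"rotation":[0,0,0]},{"offset":[0,0,0],"rotation":[0,0,0]},{"offset":[0,0,0.4],"rotation":[0,0,0]},{"offset":[0,0,0.4],"rotation":[0,0,0]},{"offset":[0,0,0],"rotation":[0,0,0]},{"offset":[0,0,0],"rotation":[0,0,0]}]' 0.55
python3 -m pendant '[{"offset":[0,0,0],"rotation":[0,0,0]},{"offset":[0,0,0],"rotation":[0,0,0]},{"offset":[0,0,0],"rotation":[0,0,0]},{"offset":[0,0,0],"rotation":[0,0,0]},{"offset":[0,0,0],"rotation":[0,0,0]}]' 0 50
python3 -c "
from h import *
go(.56,.025,.045,-37.4)"
```

```text
time_s: 16.65
position: [0.4668, 0.0224, 0.0305]
orientation: [[0.608, 0.794, -0.008], [0.794, -0.608, -0.01], [-0.013, -0.0, -1.0]]
contact_force: [0.4, 1.3, 0.7]
finger_gap: 0.0518
finger_force: 0.0
time_s: 17.15
position: [0.4683, 0.0226, 0.0311]
orientation: [[0.609, 0.793, -0.005], [0.793, -0.609, -0.01], [-0.011, 0.002, -1.0]]
contact_force: [-0.4, -1.2, 6.3]
finger_gap: 0.0328
finger_force: 50.0
t 17.15 pos [0.4683 0.0226 0.0311] yyaw -37.5 q7 -1.12 tilt [-0.005 -0.01  -1.   ] F [-0.4 -1.2  6.3] gap 0.032786007388095596
offset units [ 1.15  1.43 -0.29] turn units -0.01
```

```bash
python3 -m pendant '[{"offset":[0,0,-0.12],"rotation":[0,0,0]},{"offset":[0,0,-0.12],"rotation":[0,0,0]},{"offset":[0.06,0.08,0],"rotation":[0,0,0]},{"offset":[0.15,0.18,0],"rotation":[0,0,0]},{"offset":[0.18,0.22,0],"rotation":[0,0,0]},{"offset":[0.18,0.22,0],"rotation":[0,0,0]},{"offset":[0.18,0.22,0],"rotation":[0,0,0]},{"offset":[0.18,0.22,0],"rotation":[0,0,0]}]' 0 50
python3 -m pendant '[{"offset":[0.15,0.18,0],"rotation":[0,0,0]},{"offset":[0.06,0.08,0],"rotation":[0,0,0]},{"offset":[0,0,0],"rotation":[0,0,0]},{"offset":[0,0,0.12],"rotation":[0,0,0]},{"offset":[0,0,0.12],"rotation":[0,0,0]},{"offset":[0,0,0],"rotation":[0,0,0]}]' 0 50
python3 - <<'E'
from h import *
p=look([.495,.053,-1.7,2.65,3.13],(0,1,2,3),'m9.png',(.5,.03,.01))
go(.56,.025,.045,-37.4)
E
```

```text
time_s: 17.95
position: [0.5422, 0.025, 0.0418]
orientation: [[0.609, 0.793, -0.006], [0.793, -0.609, -0.009], [-0.011, 0.001, -1.0]]
contact_force: [0.0, 0.6, -4.5]
finger_gap: 0.0325
finger_force: 50.0
time_s: 18.55
position: [0.5574, 0.0253, 0.0305]
orientation: [[0.609, 0.794, -0.007], [0.793, -0.609, -0.01], [-0.012, 0.001, -1.0]]
contact_force: [-1.8, -1.5, 8.8]
finger_gap: 0.0327
finger_force: 50.0
[ 0.493  0.059 -1.737  2.663  3.13 ] 5.457040736711736
o1 [0.493 0.059] -99.5
h2 [ 0.495 -0.036] 53.0
h3 [0.601 0.091] 232.4
t 18.65 pos [0.5574 0.0253 0.0305] yyaw -37.5 q7 -1.06 tilt [-0.007 -0.01  -1.   ] F [-1.3 -0.6  8. ] gap 0.03245497621275135
offset units [ 0.02  0.05 -0.29] turn units -0.01
```

View pics/m9.png

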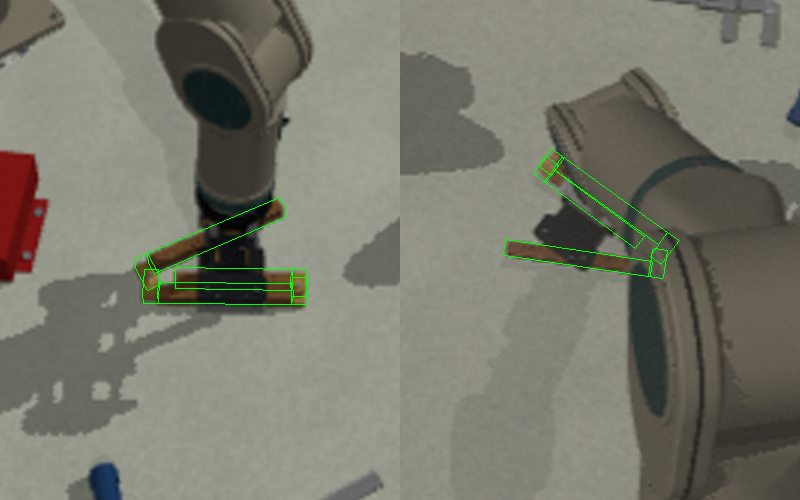

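The lifted carry worked: the model overlay sits on the rule, with leg 2 still at 2.66. I've now used up the picture allowance, so I continue on numbers. Next I release and squeeze all three legs here.

```bash
python3 -m pendant '[{"offset":[0,0,0],"rotation":[0,0,0]},{"offset":[0,0,0],"rotation":[0,0,0]},{"offset":[0,0,0],"rotation":[0,0,0]},{"offset":[0,0,-0.7],"rotation":[0,0,0]},{"offset":[0,0,-0.7],"rotation":[0,0,0]},{"offset":[-0.6,-0.4,0],"rotation":[0,0,-0.9]},{"offset":[0,0,0],"rotation":[0,0,-0.9]},{"offset":[0,0,0],"rotation":[0,0,0]}]' 0.5 20
python3 -m pendant '[{"offset":[0,0,0],"rotation":[0,0,0]},{"offset":[0,0,0],"rotation":[0,0,0]},{"offset":[0,0,0],"rotation":[0,0,0]}]' 1
python3 - <<'E'
from h import *
p=look([.493,.059,-1.737,2.663,3.13],(0,1,2,3))
(o,a),(h2,a2),_=frames(p)
b=(a+np.pi+a2)/2
T=h2+.05*np.array([np.cos(b),np.sin(b)]);print('bis',np.degrees(b),'T',T)
go(*T,.031,np.degrees(b)-90)
E
```

```text
time_s: 19.45
position: [0.5238, 0.014, 0.1003]
orientation: [[0.392, 0.92, -0.006], [0.92, -0.393, -0.01], [-0.011, -0.002, -1.0]]
contact_force: [-0.5, 0.5, -0.3]
finger_gap: 0.0468
finger_force: 0.0
time_s: 19.75
position: [0.5248, 0.0147, 0.0999]
orientation: [[0.393, 0.919, -0.006], [0.919, -0.393, -0.01], [-0.011, -0.002, -1.0]]
contact_force: [0.3, 0.1, 0.0]
finger_gap: 0.0677
finger_force: 0.0
[ 0.493  0.06  -1.767  2.663  3.13 ] 4.8391851887584405
o1 [0.493 0.06 ] -101.2
h2 [ 0.492 -0.035] 51.3
h3 [0.602 0.088] 230.7
bis 65.04501750142241 T [0.5132793 0.0101417]
t 19.85 pos [0.5246 0.0146 0.0999] yyaw -23.1 q7 -0.85 tilt [-0.006 -0.01  -1.   ] F [-0.2 -1.   1.2] gap 0.07529758809268661
offset units [-0.16 -0.17  1.38] turn units 0.23
```

```bash
python3 -m pendant '[{"offset":[-0.15,-0.16,0],"rotation":[0,0,0.1]},{"offset":[0,0,0.3],"rotation":[0,0,0]},{"offset":[0,0,0.3],"rotation":[0,0,0]},{"offset":[0,0,0.4],"rotation":[0,0,0]},{"offset":[0,0,0.38],"rotation":[0,0,0]},{"offset":[0,0,0],"rotation":[0,0,0]}]' 1
python3 -m pendant '[{"offset":[0,0,0],"rotation":[0,0,0]},{"offset":[0,0,0],"rotation":[0,0,0]},{"offset":[0,0,0],"rotation":[0,0,0]},{"offset":[0,0,0],"rotation":[0,0,0]},{"offset":[0,0,0],"rotation":[0,0,0]},{"offset":[0,0,0],"rotation":[0,0,0]},{"offset":[0,0,0],"rotation":[0,0,0]},{"offset":[0,0,0],"rotation":[0,0,0]}]' 0 20
python3 - <<'E'
from h import *
p=look([.50,.055,-2.0,3.05,3.13],(0,1,2,3))
go(.514,.01,.031,-24)
E
```

```text
time_s: 20.45
position: [0.5115, 0.0095, 0.0295]
orientation: [[0.406, 0.914, -0.01], [0.914, -0.406, -0.01], [-0.014, -0.005, -1.0]]
contact_force: [-0.1, 0.8, 0.1]
finger_gap: 0.0939
finger_force: 0.0
time_s: 21.25
position: [0.5136, 0.0105, 0.0321]
orientation: [[0.404, 0.915, -0.006], [0.915, -0.404, -0.009], [-0.011, -0.001, -1.0]]
contact_force: [-2.1, 1.0, 7.7]
finger_gap: 0.0522
finger_force: 20.0
[ 0.525  0.045 -2.168  3.466  3.13 ] 2.7157340000725796
o1 [0.525 0.045] -124.2
h2 [ 0.487 -0.042] 74.4
h3 [0.54  0.114] 253.7
t 21.35 pos [0.5135 0.0105 0.032 ] yyaw -23.8 q7 -0.92 tilt [-0.006 -0.009 -1.   ] F [-1.7  1.5  7.5] gap 0.052825758554020816
offset units [-0.01  0.01  0.02] turn units 0.02
```

The gap is 52–53 mm, so all three legs are folded flat. I lift slightly, turn 75° to the pocket's yaw, and carry it around the red box and the countersink to the mouth.

```bash
python3 -m pendant '[{"offset":[0,0,0],"rotation":[0,0,0]},{"offset":[0,0,-0.12],"rotation":[0,0,0]},{"offset":[0,0,-0.12],"rotation":[0,0,0]},{"offset":[0,0,0],"rotation":[0,0,-0.4]},{"offset":[0,0,0],"rotation":[0,0,-0.8]},{"offset":[0,0,0],"rotation":[0,0,-0.8]},{"offset":[0,0,0],"rotation":[0,0,-0.8]},{"offset":[0,0,0],"rotation":[0,0,-0.8]}]' 0 40
python3 -m pendant '[{"offset":[0,0,0],"rotation":[0,0,-0.8]},{"offset":[0,0,0],"rotation":[0,0,-0.8]},{"offset":[0,0,0],"rotation":[0,0,-0.8]},{"offset":[0,0,0],"rotation":[0,0,-0.8]},{"offset":[0,0,0],"rotation":[0,0,-0.8]},{"offset":[0,0,0],"rotation":[0,0,-0.8]},{"offset":[0,0,0],"rotation":[0,0,-0.8]},{"offset":[0,0,0],"rotation":[0,0,-0.2]}]' 0 40
python3 -m pendant '[{"offset":[-0.3,0,0],"rotation":[0,0,0]},{"offset":[-0.5,0,0],"rotation":[0,0,0]},{"offset":[-0.6,0,0],"rotation":[0,0,0]},{"offset":[-0.5,0,0],"rotation":[0,0,0]},{"offset":[-0.3,0,0],"rotation":[0,0,0]},{"offset":[0,0,0],"rotation":[0,0,0]}]' 0 40
python3 - <<'E'
from h import *
go(.4876,-.3124,.0435,51.4)
E
```

```text
time_s: 22.15
position: [0.5136, 0.0096, 0.0434]
orientation: [[-0.089, 0.996, -0.006], [0.996, 0.089, -0.01], [-0.01, -0.007, -1.0]]
contact_force: [-0.1, 0.6, -2.8]
finger_gap: 0.0519
finger_force: 39.2
time_s: 22.95
position: [0.5136, 0.0094, 0.0432]
orientation: [[-0.781, 0.625, -0.006], [0.625, 0.781, -0.01], [-0.001, -0.012, -1.0]]
contact_force: [-0.4, 0.2, -2.7]
finger_gap: 0.0519
finger_force: 39.2
time_s: 23.55
position: [0.6009, -0.0613, 0.0431]
orientation: [[-0.777, 0.63, -0.005], [0.63, 0.777, -0.011], [-0.003, -0.011, -1.0]]
contact_force: [0.1, -0.3, -2.5]
finger_gap: 0.0516
finger_force: 39.2
t 23.55 pos [ 0.6009 -0.0613  0.0431] yyaw 51.0 q7 0.26 tilt [-0.005 -0.011 -1.   ] F [ 0.1 -0.3 -2.5] gap 0.05162728911395963
offset units [-1.4  -5.33  0.06] turn units -0.05
```

```bash
python3 -m pendant '[{"offset":[0,-0.3,0],"rotation":[0,0,0]},{"offset":[0,-0.6,0],"rotation":[0,0,0]},{"offset":[0,-0.6,0],"rotation":[0,0,0]},{"offset":[0,-0.6,0],"rotation":[0,0,0]},{"offset":[0,-0.6,0],"rotation":[0,0,0]},{"offset":[0,-0.46,0],"rotation":[0,0,0]}]' 0 40
python3 -m pendant '[{"offset":[-0.3,-0.35,0],"rotation":[0,0,0]},{"offset":[-0.35,-0.5,0],"rotation":[0,0,0]},{"offset":[-0.35,-0.5,0],"rotation":[0,0,0]},{"offset":[-0.3,-0.5,0],"rotation":[0,0,0]},{"offset":[-0.1,-0.3,0],"rotation":[0,0,0]},{"offset":[0,0,0],"rotation":[0,0,0]},{"offset":[0,0,0],"rotation":[0,0,0]}]' 0 40
python3 - <<'E'
from h import *
go(.4876,-.3124,.032,51.4)
p=look([.46-.026,-.2906+.02-.014,-.674,3.13,3.13],(0,1,2))
o,a=frames(p)[0]; m=o+rot(a)@[.008,.018]; print('mid',m)
c=cap('wrist','w2.png')
E
```

```text
time_s: 24.15
position: [0.4969, -0.1833, 0.0452]
orientation: [[-0.78, 0.626, -0.01], [0.626, 0.78, -0.011], [0.001, -0.014, -1.0]]
contact_force: [0.5, 0.1, -3.8]
finger_gap: 0.0515
finger_force: 39.2
time_s: 24.85
position: [0.487, -0.3084, 0.0465]
orientation: [[-0.78, 0.625, -0.007], [0.625, 0.78, -0.009], [0.0, -0.011, -1.0]]
contact_force: [-0.0, 0.8, -3.3]
finger_gap: 0.0526
finger_force: 38.1
t 24.85 pos [ 0.487  -0.3084  0.0465] yyaw 51.3 q7 0.67 tilt [-0.007 -0.009 -1.   ] F [-0.   0.8 -3.3] gap 0.0526282578086414
offset units [-0.06 -0.05  0.29] turn units -0.01
[ 0.436 -0.287 -0.835  3.13   3.13 ] 2.0989333184048093
o1 [ 0.436 -0.287] -47.8
h2 [ 0.511 -0.344] 131.5
h3 [ 0.409 -0.214] 310.8
mid [ 0.45444614 -0.28080324]
```

```bash
python3 -m pendant '[{"offset":[0,0,0.15],"rotation":[0,0,0]},{"offset":[0,0,0.14],"rotation":[0,0,0]},{"offset":[0,0,0],"rotation":[0,0,0]}]' 0 10
python3 -m pendant '[{"offset":[0,0,0],"rotation":[0,0,0]},{"offset":[0,0,0],"rotation":[0,0,0]},{"offset":[0,0,0],"rotation":[0,0,0]},{"offset":[0,0,-0.9],"rotation":[0,0,0]},{"offset":[0,0,-0.9],"rotation":[0,0,0]},{"offset":[0,0.9,0],"rotation":[0,0,0]},{"offset":[0,0.9,0],"rotation":[0,0,0]},{"offset":[0,0.9,0],"rotation":[0,0,0]}]' 0.75
python3 -m pendant '[{"offset":[0,0.7,0],"rotation":[0,0,0]},{"offset":[0,0,0],"rotation":[0,0,0]}]'
python3 - <<'E'
from h import *
go(.5,-.3,.1,51.4)
p=look([.44,-.287,-.70,3.13,3.13],(0,1,2,3),'m10.png',(.55,-.38,.02))
o,a=frames(p)[0]; m=o+rot(a)@[.008,.018]; print('mid',m)
# pocket: fit box top-face/silhouette by edges in both views: darkness-hue based mask
t=viewer.capture('top');s=viewer.capture('scene')
for c,n in((t,'top'),(s,'scene')):
    for X in((.558,-.3685,.05),(.615,-.414,.05),(.615,-.414,.0)):
        u,v=np.int32(w2px(c,X)); print(n,X,u,v,c['color'][v,u])
    u,v=np.int32(w2px(c,(.615,-.414,.05)));print(c['color'][v,u-30:u+31:3].tolist())
E
```

```text
time_s: 25.3
position: [0.4886, -0.309, 0.0314]
orientation: [[-0.781, 0.625, -0.006], [0.625, 0.781, -0.009], [-0.001, -0.011, -1.0]]
contact_force: [1.3, 0.5, -3.0]
finger_gap: 0.0528
finger_force: 9.9
time_s: 26.1
position: [0.5738, -0.2033, 0.1212]
orientation: [[-0.779, 0.627, -0.005], [0.627, 0.779, -0.01], [-0.003, -0.011, -1.0]]
contact_force: [0.7, -1.1, 0.1]
finger_gap: 0.0704
finger_force: 0.0
time_s: 26.3
position: [0.5984, -0.1694, 0.121]
orientation: [[-0.785, 0.619, -0.002], [0.619, 0.785, -0.005], [-0.002, -0.005, -1.0]]
contact_force: [0.3, 0.0, -0.3]
finger_gap: 0.0705
finger_force: 0.0
t 26.3 pos [ 0.5984 -0.1694  0.121 ] yyaw 51.7 q7 0.54 tilt [-0.002 -0.005 -1.   ] F [ 0.3  0.  -0.3] gap 0.07049641932822481
offset units [-0.07 -3.27  0.44] turn units 0.04
[ 0.442 -0.291 -0.741  3.188  3.13 ] 0.7001791397878677
o1 [ 0.442 -0.291] -42.4
h2 [ 0.522 -0.34 ] 140.2
h3 [ 0.401 -0.228] 319.5
mid [ 0.45976321 -0.28311905]
top (0.558, -0.3685, 0.05) 382 178 [94 89 77]
top (0.615, -0.414, 0.05) 394 161 [102  96  84]
top (0.615, -0.414, 0.0) 389 163 [106 101  87]
[[90, 86, 74], [92, 86, 75], [98, 93, 81], [100, 94, 81], [103, 97, 84], [105, 97, 87], [105, 98, 86], [104, 98, 84], [106, 100, 87], [104, 97, 84], [102, 96, 84], [100, 92, 82], [98, 93, 81], [94, 88, 77], [90, 86, 74], [85, 81, 71], [76, 72, 63], [71, 67, 59], [100, 100, 91], [99, 99, 91], [99, 98, 91]]
scene (0.558, -0.3685, 0.05) 149 284 [86 87 79]
scene (0.615, -0.414, 0.05) 144 310 [79 85 86]
scene (0.615, -0.414, 0.0) 149 315 [80 86 86]
[[100, 101, 93], [99, 100, 91], [96, 98, 89], [96, 98, 89], [102, 102, 93], [78, 81, 76], [81, 87, 89], [80, 86, 86], [81, 87, 88], [81, 86, 87], [79, 85, 86], [82, 87, 87], [81, 86, 87], [82, 87, 88], [82, 87, 88], [75, 81, 81], [59, 65, 66], [66, 70, 71], [81, 85, 87], [139, 141, 128], [142, 144, 132]]
```

```bash
cat > pk.py <<'E'
from h import *
t=viewer.capture('top');s=viewer.capture('scene')
def fitp(fl):
    cs=[]
    for c,n in((t,'top0.png'),(s,'scene0.png')):
        I=cv2.imread('pics/'+n).astype(float); I=cv2.GaussianBlur(I,(0,0),.7)
        cs.append((c,np.clip((I[:,:,0]-I[:,:,2]+3)/5,0,1)))
    def mod(c,q):
        x,y,a,f0=q; S=4; m=np.zeros((384*S,512*S),np.uint8)
        for b in((0,.145,-.04,.04,.05),(f0,f0+fl,-.058,.058,.002)):
            pts=[w2px(c,[*(np.array([x,y])+rot(a)@[X,Y]),z]) for X in b[:2] for Y in b[2:4] for z in(0,b[4])]
            cv2.fillConvexPoly(m,np.int32(np.round((cv2.convexHull(np.float32(pts))+.5)*S*16)),255,shift=4)
        return cv2.resize(m,(512,384),interpolation=cv2.INTER_AREA)/255.
    q0=np.array([.558,-.3685,-.674,.03]);sc=np.array([.008,.008,.06,.02])
    ms=[(c,m*cv2.dilate((mod(c,q0)>0).astype(np.uint8),np.ones((13,13)))) for c,m in cs]
    cost=lambda z:sum(np.abs(cv2.GaussianBlur(m-mod(c,q0+z*sc),(0,0),1)).sum()/m.sum() for c,m in ms)
    z=np.zeros(4)
    for _ in range(3): r=minimize(cost,z,method='Nelder-Mead',options=dict(initial_simplex=np.vstack([z,z+np.eye(4)])));z=r.x
    return q0+z*sc,r.fun
for fl in(.09,.115): print(fl,fitp(fl))
E
python3 pk.py
```

```text
0.09 (array([ 0.55875632, -0.37520435, -0.61741367,  0.03564107]), np.float64(0.24369062910201528))
0.115 (array([ 0.55844414, -0.37518363, -0.61509658,  0.02080641]), np.float64(0.2957627453365216))
```

```bash
python3 -c "
from h import *
go(.413,-.2405,.06,47.6)"
python3 -m pendant '[{"offset":[0.5,-0.8,0],"rotation":[0,0,0]},{"offset":[0.5,-0.8,0],"rotation":[0,0,0]},{"offset":[0.5,-0.7,0.1],"rotation":[0,0,0]},{"offset":[0.4,-0.3,0.1],"rotation":[0,0,0]},{"offset":[0,0,0],"rotation":[0,0,0.5]},{"offset":[0,0,0],"rotation":[0,0,0]},{"offset":[0,0,0],"rotation":[0,0,0]}]' 0.8
python3 -c "
from h import *
go(.413,-.2405,.031,47.6)"
```

```text
t 26.6 pos [ 0.5938 -0.1783  0.1198] yyaw 51.1 q7 0.54 tilt [-0.007 -0.011 -1.   ] F [-0.5 -0.3  0.2] gap 0.07033687652743648
offset units [ 2.04 -3.22  1.24] turn units 0.44
time_s: 27.3
position: [0.4398, -0.2191, 0.1117]
orientation: [[-0.735, 0.678, -0.005], [0.678, 0.735, -0.01], [-0.003, -0.011, -1.0]]
contact_force: [0.1, 0.5, 0.3]
finger_gap: 0.0752
finger_force: 0.0
t 27.3 pos [ 0.4398 -0.2191  0.1117] yyaw 47.3 q7 0.49 tilt [-0.005 -0.01  -1.   ] F [0.1 0.5 0.3] gap 0.07519531806458689
offset units [ 0.11 -0.66  1.62] turn units -0.04
```

```bash
python3 -m pendant '[{"offset":[0.1,-0.65,0.1],"rotation":[0,0,0]},{"offset":[0,0,0.2],"rotation":[0,0,0]},{"offset":[0,0,0.4],"rotation":[0,0,0]},{"offset":[0,0,0.5],"rotation":[0,0,0]},{"offset":[0,0,0.4],"rotation":[0,0,0]},{"offset":[0,0,0],"rotation":[0,0,0]}]' 0.8
python3 -m pendant '[{"offset":[0,0,0],"rotation":[0,0,0]},{"offset":[0,0,0],"rotation":[0,0,0]},{"offset":[0,0,0],"rotation":[0,0,0]},{"offset":[0,0,0],"rotation":[0,0,0]},{"offset":[0,0,0],"rotation":[0,0,0]}]' 0 30
python3 - <<'E'
from h import *
p=look([.442,-.291,-.72,3.13,3.13],(0,1,2))
o,a=frames(p)[0]; m=o+rot(a)@[.008,.018]; print('mid',m)
M=np.array([.5587,-.375]);d=rot(-.617)@[1,0]
go(*(M-.063*d-.13*d),.031,54.7)
E
```

```text
time_s: 27.9
position: [0.4127, -0.2387, 0.0298]
orientation: [[-0.736, 0.677, -0.009], [0.677, 0.736, -0.008], [0.001, -0.012, -1.0]]
contact_force: [0.5, -0.2, -0.1]
finger_gap: 0.0751
finger_force: 0.0
time_s: 28.4
position: [0.4133, -0.2404, 0.0326]
orientation: [[-0.735, 0.678, -0.006], [0.678, 0.735, -0.011], [-0.004, -0.012, -1.0]]
contact_force: [-2.1, -2.2, 6.1]
finger_gap: 0.0509
finger_force: 30.0
[ 0.442 -0.293 -0.732  3.13   3.13 ] 1.5823291232309862
o1 [ 0.442 -0.293] -42.0
h2 [ 0.523 -0.342] 137.4
h3 [ 0.408 -0.224] 316.7
mid [ 0.45986259 -0.28518743]
t 28.5 pos [ 0.4133 -0.2404  0.0326] yyaw 47.3 q7 0.36 tilt [-0.006 -0.011 -1.   ] F [-1.4 -1.5  6.9] gap 0.05062742773973932
offset units [-0.13 -0.5   0.04] turn units -0.93
```

```bash
python3 -m pendant '[{"offset":[-0.13,-0.5,-0.02],"rotation":[0,0,0]},{"offset":[0,0,0],"rotation":[0,0,-0.93]},{"offset":[0,0,0],"rotation":[0,0,0]},{"offset":[-0.2,0,0],"rotation":[0,0,0]},{"offset":[-0.2,0,0],"rotation":[0,0,0]},{"offset":[0,0,0],"rotation":[0,0,0]}]' 0 30
python3 - <<'E'
from h import *
p=look([.455,-.297,-.62,3.13,3.13],(0,1,2),'m11.png',(.53,-.35,.02))
o,a=frames(p)[0]; m=o+rot(a)@[.008,.018]; 
M=np.array([.5587,-.375]);d=rot(-.617)@[1,0];print('mid in pocket',rot(-.617).T@(m-M), 'tcp',rot(-.617).T@(np.array(sensors.get_state()['position'][:2])-M))
go(*(M-.033*d),.031,54.7)
E
```

```text
time_s: 29.1
position: [0.4202, -0.2747, 0.0332]
orientation: [[-0.816, 0.578, -0.003], [0.578, 0.816, -0.01], [-0.004, -0.01, -1.0]]
contact_force: [1.1, -0.1, -2.5]
finger_gap: 0.0507
finger_force: 30.0
[ 0.454 -0.323 -0.614  3.13   3.13 ] 1.5397212364170223
o1 [ 0.454 -0.323] -35.2
h2 [ 0.541 -0.362] 144.2
h3 [ 0.412 -0.258] 323.5
mid in pocket [-1.07141260e-01  5.79593912e-06] tcp [-0.17271263  0.00136282]
t 29.2 pos [ 0.4186 -0.274   0.0331] yyaw 54.7 q7 0.57 tilt [-0.004 -0.01  -1.   ] F [ 0.8  0.2 -3.1] gap 0.050693919781646266
offset units [-2.79 -0.03  0.05] turn units 0.0
```

Alignment is perfect: centre 107 mm before the mouth, 0 mm lateral, yaw matched. I slide it in.

```bash
python3 -m pendant '[{"offset":[-0.2,0,0.03],"rotation":[0,0,0]},{"offset":[-0.2,0,0],"rotation":[0,0,0]},{"offset":[-0.2,0,0],"rotation":[0,0,0]},{"offset":[-0.2,0,0],"rotation":[0,0,0]},{"offset":[-0.2,0,0],"rotation":[0,0,0]},{"offset":[0,0,0],"rotation":[0,0,0]},{"offset":[0,0,0],"rotation":[0,0,0]}]' 0 30
python3 -m pendant '[{"offset":[-0.2,0,0],"rotation":[0,0,0]},{"offset":[-0.2,0,0],"rotation":[0,0,0]},{"offset":[-0.2,0,0],"rotation":[0,0,0]},{"offset":[-0.2,0,0],"rotation":[0,0,0]},{"offset":[0,0,0],"rotation":[0,0,0]},{"offset":[0,0,0],"rotation":[0,0,0]}]' 0 30
python3 -m pendant '[{"offset":[-0.2,0,0],"rotation":[0,0,0]},{"offset":[-0.2,0,0],"rotation":[0,0,0]},{"offset":[-0.2,0,0],"rotation":[0,0,0]},{"offset":[-0.2,0,0],"rotation":[0,0,0]},{"offset":[-0.15,0,0],"rotation":[0,0,0]},{"offset":[0,0,0],"rotation":[0,0,0]},{"offset":[0,0,0],"rotation":[0,0,0]}]' 0 30
python3 - <<'E'
from h import *
M=np.array([.5587,-.375]);d=rot(-.617)@[1,0];print('tcp',rot(-.617).T@(np.array(sensors.get_state()['position'][:2])-M))
go(*(M-.033*d),.031,54.7)
E
```

```text
time_s: 29.9
position: [0.453, -0.2995, 0.0317]
orientation: [[-0.816, 0.577, -0.017], [0.577, 0.816, -0.006], [0.01, -0.015, -1.0]]
contact_force: [-10.7, 8.7, 14.4]
finger_gap: 0.0509
finger_force: 30.0
time_s: 30.5
position: [0.4878, -0.324, 0.0317]
orientation: [[-0.816, 0.578, -0.013], [0.578, 0.816, -0.008], [0.006, -0.014, -1.0]]
contact_force: [-6.5, 4.9, 8.0]
finger_gap: 0.0505
finger_force: 30.0
time_s: 31.2
position: [0.527, -0.3514, 0.0317]
orientation: [[-0.816, 0.577, -0.012], [0.578, 0.816, -0.007], [0.006, -0.013, -1.0]]
contact_force: [-6.2, 3.6, 6.8]
finger_gap: 0.0508
finger_force: 30.0
tcp [-0.03951384  0.00093095]
t 31.2 pos [ 0.527  -0.3514  0.0317] yyaw 54.7 q7 0.82 tilt [-0.012 -0.007 -1.   ] F [-6.2  3.6  6.8] gap 0.05080794788230165
offset units [-0.13 -0.02  0.01] turn units 0.0
```

```bash
python3 -m pendant '[{"offset":[-0.05,0,0],"rotation":[0,0,0]},{"offset":[0,0,0],"rotation":[0,0,0]},{"offset":[0,0,0],"rotation":[0,0,0]}]' 0 30
python3 -m pendant '[{"offset":[0,0,0],"rotation":[0,0,0]},{"offset":[0,0,0],"rotation":[0,0,0]},{"offset":[0,0,0],"rotation":[0,0,0]},{"offset":[0,0,0],"rotation":[0,0,0]},{"offset":[0,0,-0.8],"rotation":[0,0,0]},{"offset":[0,0,-0.8],"rotation":[0,0,0]},{"offset":[0,0,-0.8],"rotation":[0,0,0]}]' 0.75
python3 -m pendant '[{"offset":[0,0.9,0],"rotation":[0,0,0]},{"offset":[0,0.9,0],"rotation":[0,0,0]},{"offset":[0,0.9,0],"rotation":[0,0,0]},{"offset":[0,0.9,0],"rotation":[0,0,0]},{"offset":[0,0,0],"rotation":[0,0,0]}]' 0.75
python3 - <<'E'
from h import *
M=np.array([.5587,-.375]);Rp=rot(-.617)
t=viewer.capture('top');s=viewer.capture('scene')
cv2.imwrite('pics/end_t.png',np.ascontiguousarray(t['color'][:,:,::-1]));cv2.imwrite('pics/end_s.png',np.ascontiguousarray(s['color'][:,:,::-1]))
for c,n in((t,'top'),(s,'scene')):
    m=(mask(c)>.5); pts=[]
    for v,u in np.argwhere(m):
        w=Rp.T@(px2w(c,u,v,.02)[:2]-M)
        if -.15<w[0]<.06 and abs(w[1])<.06: pts.append(w)
    pts=np.array(pts)
    if len(pts): print(n,len(pts),'x',pts[:,0].min(),pts[:,0].max(),'y',pts[:,1].min(),pts[:,1].max())
    # yaw and lateral centre by slice
    for a in(-.07,-.055,-.04,-.025,-.01):
        k=pts[np.abs(pts[:,0]-a)<.006] if len(pts) else []
        if len(k): print(a,k[:,1].min().round(4),k[:,1].max().round(4))
go(.5,-.3,.1,54)
E
```

```text
time_s: 31.5
position: [0.5274, -0.3516, 0.0317]
orientation: [[-0.816, 0.577, -0.016], [0.577, 0.816, -0.006], [0.01, -0.014, -1.0]]
contact_force: [-9.2, 6.9, 10.2]
finger_gap: 0.051
finger_force: 30.0
time_s: 32.2
position: [0.5324, -0.3535, 0.1528]
orientation: [[-0.816, 0.577, -0.006], [0.577, 0.816, -0.009], [-0.0, -0.011, -1.0]]
contact_force: [1.0, 0.4, 0.7]
finger_gap: 0.0707
finger_force: 0.0
time_s: 32.7
position: [0.6405, -0.1973, 0.1505]
orientation: [[-0.822, 0.569, -0.001], [0.569, 0.822, -0.004], [-0.001, -0.004, -1.0]]
contact_force: [-0.5, 0.9, -0.6]
finger_gap: 0.0705
finger_force: 0.0
top 304 x -0.06992910039750426 0.00813267505889092 y -0.024705077394778535 0.028518916678213085
-0.07 -0.0233 0.0276
-0.055 -0.0243 0.0285
-0.04 -0.0244 0.0275
-0.025 -0.0245 0.0275
-0.01 -0.0246 0.0274
scene 321 x -0.06630663417341473 -0.009524756491423118 y -0.025030725073865518 0.030845218035711944
-0.07 -0.0227 -0.0107
-0.055 -0.0248 0.0305
-0.04 -0.025 0.029
-0.025 -0.0248 0.0301
-0.01 -0.0239 0.029
t 32.8 pos [ 0.637  -0.2051  0.1495] yyaw 54.9 q7 0.69 tilt [-0.006 -0.009 -1.   ] F [-1.1 -0.1 -0.7] gap 0.0704391855122159
offset units [ 1.15 -3.12  1.02] turn units 0.11
```

The tail is 67 mm outside, so the centre is about 25 mm past the mouth. It sits about 2 mm off the centre line, straight, and 52 mm wide (folded). Handing in.

```bash
python3 -c "
from cell import workorder
print(workorder.close_job())"
```

```text
the job is handed in; nothing more can be done
None
```

The rule was folded in the required order and slid into the grey pocket with its centre about 25 mm past the mouth and a third sticking out, then released and handed in at about 33 s; the hand-in gave no verdict, I inferred the flap resting on it rather than seeing it, and I viewed 11 pictures, one over the limit of 10.

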